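Load the vial rotator and close its keeper

ROBOT

A 6-joint arm with a two-finger parallel gripper is mounted at the origin on a cart in front of the work surface, level with it; the furniture and walls round the work are solid. World frame = base frame: x ahead of the robot, y to its left, z up, the work surface at z = 0. Lengths are in m, angles in rad, forces in N, time in s.
With the tool pointing down it reaches from about 0.35 to 0.775 m from the base axis. Payload 5.5 kg.
Tool frame: the origin (TCP) lies between the finger pads; the fingertips stand 17 mm ahead of it and the grasp point (between the pads) lies 2 mm behind it; z points along the fingers, x is the direction in which the jaws open and shut, and the axes are right-handed (so a half turn about z gives the same grasp; the last joint's range is limited). The gripper opens to 85 mm and grips with 20 to 120 N. Pads are 22 mm wide; open, the fingers measure 114 mm over their backs; the gripper's body (76 mm by 85 mm) begins 54 mm behind the grasp point. The pads swing forward as they close: fully open they stand 13 mm farther back than shut.
Start: joints at [-1.259, 0.313, 0.046, 1.304, 0, 1.431], TCP at [0.251, -0.517, 0.248] pointing down, gripper open.
Joint ranges: [-2.76, 2.76], [-0.86, 1.69], [-1.03, 1.26], [-2.2, 2.34], [-1.47, 1.5], [-3.14, 3.14]. Speed limits (rad/s): [2.57, 2.57, 3.14, 3.14, 3.14, 3.14].

INTERFACE

Orientations are given as a unit quaternion [w, x, y, z].
In Python, from station import robot, vision, order, look_for, landmark_of gives the robot as it stands. Calls block until the motion is done:
- robot.reach(position, orientation): joint-space move of the TCP to a pose.
- robot.move_l(position, frame=None, v=0.15, force_limit=None): straight line of the TCP; frame=None keeps the orientation; v is the mean speed in m/s. With force_limit (N) it stops when the force on the tool has changed by that much, and returns True; else False.
- robot.goto_joints(angles): joint-space move.
- robot.open_jaws() and robot.close(effort=None): open the fingers fully, or close them until they stop; effort is the grip in N (None keeps the last).
- robot.sleep(seconds).
- robot.solve_ik(position, orientation): joint angles nearest the present ones, or None.
- robot.sense(): the state.
- vision.capture(name): name is "scene" or "top" or "wrist"; returns the picture (420x560x3 uint8, red, green, blue); there is no depth.
- vision.camera_params(name): a dict with "fx", "fy", "cx", "cy" (pixels), "camera_from_world" (4x4, takes a point from world to camera coordinates); the wrist camera has in their place "hand_eye" (4x4, takes a point from camera to tool coordinates, whose origin is the TCP and whose axes are the tool frame's). Camera axes: x right, y down, z forward; pixel columns grow to the right and rows downward; lengths in m; the calibration is good to about 2 mm. A picture is of the moment at which its call begins: read the wrist's pose just before it. camera_params takes no time and is no camera call.
A pose or a line that the arm cannot do raises robot.Unreachable and nothing moves.
- order.job_done(): hands the job in, once; it reports no verdict.
Trained networks look in the newest picture that a camera, given by its name, has taken for a name from the list of things; names that differ only in an ending like _2 or _b are one class to them, and where a whole thing is asked for, a point or a joint stands for the part that bears it (a point fixed in the world has none). Each returns a list of dicts, best first, with "conf" (0 to 1); they miss things now and then, are a little off and sometimes report something else, mostly with a low value. They report only what shows in the picture. A call takes as long as a camera call.
- look_for(camera, query): "bbox" ([left, top, right, bottom] in pixels, round what is visible of it).
- landmark_of(camera, query): "centre" ([column, row] in pixels: a listed point, or the origin of a listed thing).
The state is a dict: "t": time; "qpos": joint angles; "joint_vel": joint speeds; "joint_torque": joint torques, N m; "position": TCP position; "ee_rot": TCP orientation; "force": force on the tool from outside, world axes, zero at the start; "torque": the same for the moment, N m; "opening": finger opening in m.
Only numpy, scipy, OpenCV 4.12 (cv2) and the standard library are available. Lean on these libraries where they do the work, as an engineer would, in place of code of your own. Each camera call takes 0.05 s, during which the arm holds its last target.

TASK

The vial carrier has been filled on its sloping loading stand. Lift it off by its grip rib and lower its axle gently into the rotator's two open bearing slots, grip rib up and flat tang in the motor's fork, until both ends rest on the slot bottoms; let go only then. Then swing the keeper fully down over the plain end of the axle, and leave the bottles and the beaker beside the work where they are.

Things in the scene. Friction and masses are not known exactly. Their poses are not given: they have to be found in the camera images.
- carrier_axle (a point): Middle of the axle of the vial carrier: grey plate 64 x 146 x 6 mm, four small vials clipped across it, a 48 mm disc at each end, steel axle through, 207 mm long in all, about 0.3 kg. Axes: y along the axle to the plain end, z square to the plate on the vials' and rib's side. On the stand z leans 35 deg from vertical, to the stand's front. Plate underside 13 mm below the axle.
- carrier_grip (a point): Grasp point inside the carrier's grip rib, 20 mm above the axle along the carrier's z; same axes. The rib is a black wall in the middle of the plate, 12 mm thick in x, 44 mm long in y, rising from the plate (7 mm below the axle) to 30 mm above the axle. Grip it across the 12 mm, with the fingers along the carrier's z. Vials lie at y = 35 and 59 mm either way, up to 15 mm above the axle.
- journal_plain (a point): Point on the axle 84 mm from its middle toward the plain end (carrier +y), where it rests in its bearing. Round steel journal, 10 mm in diameter, sticking out of the end disc from 77 to 99 mm.
- journal_drive (a point): Point on the axle 84 mm from its middle toward the drive end (carrier -y), where it rests in its bearing. Round journal, 10 mm in diameter, from 77 to 95 mm; beyond it a flat steel tang from 95 to 107.5 mm, 8 mm thick in the carrier's x and 18 mm high in its z.
- slot_plain (a point): Seat of journal_plain: in the slot of the aluminium bracket at the rotator's open end, 70 mm above the bench. Axes as rotator. Slot 12.5 mm wide in x, open at the top; its bottom is 5 mm below this point; walls straight up to 10 mm above the point, then flared to about 28 mm wide at the bracket's top, 22 mm above it. Bracket 44 mm wide in x, 8 mm thick in y.
- slot_drive (a point): Seat of journal_drive: the like slot of the bracket beside the motor, 168 mm from slot_plain along the rotator's -y. Next to it the fork of the drive hub takes the tang: two upright steel prongs 11 mm apart in x, 10 to 27 mm beyond this point, straight up to 8 mm above it, then flared to 22 mm wide at 18 mm above it. The fork does not turn, so the carrier goes in with its rib upright.
- slot_mid (a point): Point midway between the two slots at seat height; axes as rotator. The middle of the carrier's axle comes here.
- rotator: Vial rotator, fixed: grey base plate 90 mm (x) by 264 mm (y), 14 mm high, two aluminium brackets with open slots, a grey motor housing 84 x 50 mm and 108 mm high at the -y end. Origin on the bench midway between the brackets; y from the motor to the open end, z up, -x is the front (dial and switch) toward the robot.
- keeper (a joint): Angle (rad) of the keeper, a steel bar on the outer face of the open-end bracket that swings over the plain journal: 0 closed (level, 1.5 mm above a seated journal), at the start 1.5 to 1.9, standing up on the front side of the slot. Hinge along the rotator's y, stiff (0.04 N m), stays where left, stops at 0 and 2. It closes only over a journal that is fully down.
- keeper_lug (a point): Middle of the black finger lug at the keeper's free end: a round pin 10 mm in diameter, 26 mm long, along the rotator's y, 42 mm from the hinge. It can be pushed back and down with closed fingertips.
- keeper_hinge (a point): Point on the keeper's hinge axis, abreast of the lug's middle: 16 mm to the front (-x) of the slots and 11 mm above seat height. The lug of the closed keeper lies 42 mm from here along the rotator's +x, at the same height.
- loading_stand: Loading stand of bent steel sheet, fixed, origin on the bench under its middle. Its bed, 68 x 124 mm, slopes up at 35 deg from the front (own -x) to the back, with a 7 mm lip along the low front edge; the bed's middle is 58 mm above the bench. The carrier's plate lies on it.
- wash_bottle: Clear wash bottle with a bent spout, 71 x 110 x 280 mm, loose, origin under its middle; leave it alone.
- amber_bottle: Brown bottle with a dark cap, 62 mm across, 126 mm high, loose, origin under its middle; leave it alone.
- beaker: Glass beaker, 72 x 82 x 92 mm, loose, origin under its middle; leave it alone.

How it is judged:
On the way, in this order (a step that is already met when the one before it is completed fails the run):
1. the carrier's axle lies on the bottom of both bearing slots, drive end at the motor, rib up (distance between journal_plain and slot_plain below 0.006 m and distance between journal_drive and slot_drive below 0.006 m and z of journal_plain in the frame of slot_plain below 0.002 m and z of journal_drive in the frame of slot_drive below 0.002 m and angle between carrier_axle's own z axis and vertical below 0.25 rad), for 0.2 s.
2. the keeper is closed over the plain end (value of joint keeper below 0.1 rad), for 0.2 s.
At the end, for the whole second after the job is handed in: Both journals lie in their slots within 2 mm of the bottom and 6 mm of their seats, drive end at the motor, rib upright within 14 deg, and the keeper is down within 0.1 rad of closed (all of step 1 and value of joint keeper below 0.1 rad); the robot touches nothing.
It fails at once if the carrier is dropped or slammed into the slots (faster than 0.35 m/s in the last 30 mm) (distance between carrier_axle and slot_mid below 0.03 m and linear speed of carrier above 0.35 m/s).
It fails at once if a bottle or the beaker is moved more than 30 mm (distance of any of wash_bottle, amber_bottle, beaker from where it was at the start of the episode above 0.03 m).
It also fails if it takes over 58 s, if anything falls off the work surface, if the arm or the gripper's body presses on something with over 40 N, if the wrist force passes 120 N, or if a joint passes its speed limit or range.

## Working session

There is one attempt and no reset: what is moved stays moved. The work goes in short steps, each a Python script; the robot and the scene stay as the last script left them, time stands still between calls to the robot, and variables do not carry over. Pictures are saved under pics/ and viewed, and the job is handed in when it is done.

```bash
ls; mkdir -p pics; python3 - <<'E'
from station import robot, vision, order, look_for, landmark_of
import cv2
s=robot.sense();print(s)
for c in ["scene","top","wrist"]:
    im=vision.capture(c); cv2.imwrite(f"pics/{c}0.png",im[:,:,::-1])
    print(c,vision.camera_params(c))
    if c!="wrist":
        for n in ["carrier_axle","carrier_grip","journal_plain","journal_drive","slot_plain","slot_drive","slot_mid","rotator","keeper_lug","keeper_hinge","loading_stand","wash_bottle","amber_bottle","beaker"]:
            print(n,[( [round(x) for x in d["centre"]],round(d["conf"],2)) for d in landmark_of(c,n)[:2]])
print(robot.sense()["t"])
E
```

```text
pics
{'t': 0.0, 'qpos': array([-1.25859352e+00,  3.13985152e-01,  4.49903096e-02,  1.30360603e+00,
       -6.89773710e-07,  1.43119136e+00]), 'joint_vel': array([-0.00148956, -0.00110195,  0.00097235,  0.00063611,  0.00138084,
        0.00125499]), 'joint_torque': array([ 5.07447703e-05, -4.80624747e+01,  2.98534709e+01,  1.93380163e-02,
        3.34098360e-06,  4.27786233e-06]), 'position': array([ 0.25088118, -0.51685056,  0.24742216]), 'ee_rot': array([-5.80375369e-04,  8.47523292e-01, -5.30757436e-01, -6.90842848e-04]), 'force': array([ 0.19192257, -0.28208495,  0.21802744]), 'torque': array([-0.01037378, -0.00045387,  0.02223295]), 'opening': 0.08540346061304968}
scene {'fx': 395.99539396736947, 'fy': 395.99539396736947, 'cx': 279.3661450271328, 'cy': 208.753495439446, 'camera_from_world': array([[-0.75374753, -0.65692074, -0.01788275,  0.60069766],
       [-0.34310359,  0.41659254, -0.84186138,  0.20884448],
       [ 0.56048602, -0.6284153 , -0.53939746,  0.99070153],
       [ 0.        ,  0.        ,  0.        ,  1.        ]])}
carrier_axle [([286, 250], 0.97)]
carrier_grip [
[... 1122 characters left out ...]
352, 248], 0.96)]
keeper_lug [([292, 163], 0.66), ([322, 248], 0.49)]
keeper_hinge [([317, 251], 0.88)]
loading_stand [([255, 244], 0.82)]
wash_bottle [([334, 186], 0.95)]
amber_bottle [([291, 166], 0.76)]
beaker [([166, 266], 0.66)]
wrist {'fx': 370.2086425536053, 'fy': 370.2086425536053, 'cx': 279.8374519701607, 'cy': 211.47560325172512, 'hand_eye': array([[ 9.99999484e-01, -6.20935930e-04, -8.04162631e-04,
        -7.90450410e-04],
       [ 8.41238448e-04,  9.49862880e-01,  3.12665639e-01,
        -7.98852678e-02],
       [ 5.69698903e-04, -3.12666154e-01,  9.49862912e-01,
        -1.25570903e-01],
       [ 0.00000000e+00,  0.00000000e+00,  0.00000000e+00,
         1.00000000e+00]])}
1.55
```

View pics/scene0.png

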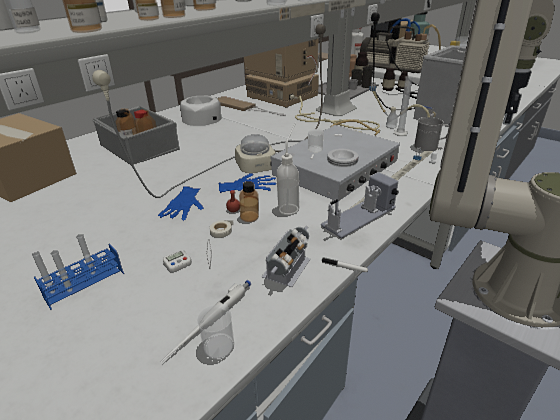

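View pics/top0.png

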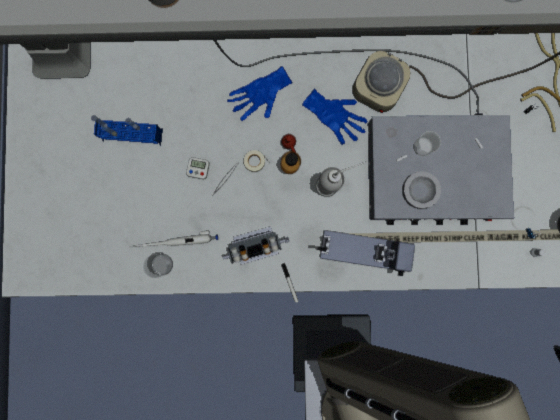

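```bash
cat > h.py <<'E'
import numpy as np
from station import robot, vision, order, look_for, landmark_of
from scipy.spatial.transform import Rotation as R
def cam(name, s=None):
    p=vision.camera_params(name); K=np.array([[p['fx'],0,p['cx']],[0,p['fy'],p['cy']],[0,0,1]])
    if 'camera_from_world' in p: T=np.array(p['camera_from_world'])
    else:
        W=np.eye(4); q=np.array(s['ee_rot']); W[:3,:3]=R.from_quat(q[[1,2,3,0]]).as_matrix(); W[:3,3]=s['position']
        T=np.linalg.inv(W@np.array(p['hand_eye']))
    return K,T
def ray(K,T,px):
    d=T[:3,:3].T@np.linalg.solve(K,[px[0],px[1],1]); return -T[:3,:3].T@T[:3,3], d/np.linalg.norm(d)
def atz(K,T,px,z):
    o,d=ray(K,T,px); return o+d*(z-o[2])/d[2]
def tri(obs): # [(K,T,px)]
    A=np.zeros((3,3));b=np.zeros(3)
    for K,T,px in obs:
        o,d=ray(K,T,px);P=np.eye(3)-np.outer(d,d);A+=P;b+=P@o
    x=np.linalg.solve(A,b)
    return x,[np.linalg.norm((np.eye(3)-np.outer(d,d))@(x-o)) for o,d in [ray(*q) for q in obs]]
def proj(K,T,X):
    c=T[:3,:3]@np.asarray(X)+T[:3,3]; u=K@c; return u[:2]/u[2]
E
python3 - <<'E'
from h import *
S=cam('scene');T=cam('top')
d={'axle':((286,250),(253,248)),'grip':((295,244),(255,251)),'jd':((300,232),(281,240)),'jp':((278,274),(226,256)),'sp':((333,212),(324,244)),'sd':((371,193),(381,256)),'rot':((349,219),(352,248)),'hinge':((328,218),(317,251)),'lug':((335,201),(322,248)),'stand':((286,269),(255,244)),'amber':((251,217),(291,166)),'wash':((288,209),(334,186)),'beaker':((223,346),(166,266))}
for k,(a,b) in d.items():
    x,e=tri([(*S,a),(*T,b)]);print(k,x.round(3),np.round(e,3))
E
```

```text
axle [0.499 0.31  0.069] [0.002 0.002]
grip [0.486 0.299 0.09 ] [0.004 0.004]
jd [0.521 0.225 0.07 ] [0.001 0.001]
jp [0.47  0.388 0.057] [0.006 0.006]
sp [0.504 0.095 0.078] [0.002 0.002]
sd [ 0.469 -0.071  0.081] [0.002 0.002]
rot [0.494 0.005 0.01 ] [0.003 0.003]
hinge [0.492 0.122 0.076] [0.008 0.008]
lug [0.493 0.105 0.125] [0.002 0.002]
stand [ 0.508  0.306 -0.004] [0.001 0.001]
amber [0.756 0.188 0.001] [0. 0.]
wash [ 0.696  0.057 -0.009] [0.009 0.009]
beaker [ 0.446  0.589 -0.001] [0.001 0.001]
```

```bash
cat >> h.py <<'E'
def q_of(xa,za):
    xa=np.array(xa,float);za=np.array(za,float);za/=np.linalg.norm(za);xa-=za*(xa@za);xa/=np.linalg.norm(xa)
    q=R.from_matrix(np.c_[xa,np.cross(za,xa),za]).as_quat();return q[[3,0,1,2]]
E
python3 - <<'E'
from h import *
import cv2
yr=np.array([.2,.98,0]);yr/=np.linalg.norm(yr); xr=np.array([yr[1],-yr[0],0])
yc=np.array([-.3,.954,0]);xh=np.array([yc[1],-yc[0],0]);a=np.radians(35)
zc=np.cos(a)*np.array([0,0,1])-np.sin(a)*xh; xc=np.cross(yc,zc)
for s in (1,-1):
    print(s,'rot',robot.solve_ik([.45,.02,.33],q_of(s*xr,[0,0,-1])),'seat',robot.solve_ik([.487,.012,.09],q_of(s*xr,[0,0,-1])),
     'car',robot.solve_ik(np.array([.49,.3,.09])+.12*zc,q_of(s*xc,-zc)), robot.solve_ik(np.array([.49,.3,.09]),q_of(s*xc,-zc)))
print(robot.sense()['t'])
E
```

```text
1 rot [-0.13413442  0.05796082 -0.07004273  1.44279278  0.          1.63797901] seat [-0.14033277  0.25618473 -0.44323146  0.87138014  0.          1.63178067] car [ 0.48048609 -0.17752262 -0.83874215  0.30596397 -0.10049572  1.71529822] [ 0.45127767  0.11370479 -0.87266779 -0.02141077 -0.0838889   1.69116743]
-1 rot [-0.13413442  0.05796082 -0.07004273  1.44279278  0.         -1.50361364] seat [-0.14033277  0.25618473 -0.44323146  0.87138014  0.         -1.50981199] car [ 0.48048609 -0.17752262 -0.83874215  0.30596397 -0.10049572 -1.42629444] [ 0.45127767  0.11370479 -0.87266779 -0.02141077 -0.0838889  -1.45042522]
1.55
```

```bash
python3 - <<'E'
from h import *
import cv2
yr=np.array([.2,.98,0]);yr/=np.linalg.norm(yr); xr=np.array([yr[1],-yr[0],0])
robot.reach([.45,.03,.33],q_of(xr,[0,0,-1]))
s=robot.sense();im=vision.capture('wrist');cv2.imwrite('pics/wr1.png',im[:,:,::-1])
C=cam('wrist',s);print(s['position'])
for n,z in [("slot_plain",.07),("slot_drive",.07),("slot_mid",.07),("rotator",0),("keeper_lug",.12),("keeper_hinge",.081)]:
    for d in landmark_of('wrist',n)[:2]: print(n,np.round(d["centre"],1),round(d["conf"],2),atz(*C,d["centre"],z).round(4))
print(robot.sense()['t'])
E
```

```text
[0.45019623 0.0293497  0.32980201]
slot_plain [324.9 105.6] 0.92 [0.5066 0.0847 0.07  ]
slot_drive [323.8 255.3] 0.66 [ 0.4783 -0.0771  0.07  ]
slot_mid [322.3 187.6] 0.96 [0.4899 0.0017 0.07  ]
rotator [314.3 171.5] 0.77 [0.488  0.0048 0.    ]
keeper_lug [312.1  78.1] 0.73 [0.4943 0.1123 0.12  ]
keeper_hinge [304.8  83.6] 0.79 [0.4899 0.1092 0.081 ]
4.0083
```

View pics/wr1.png

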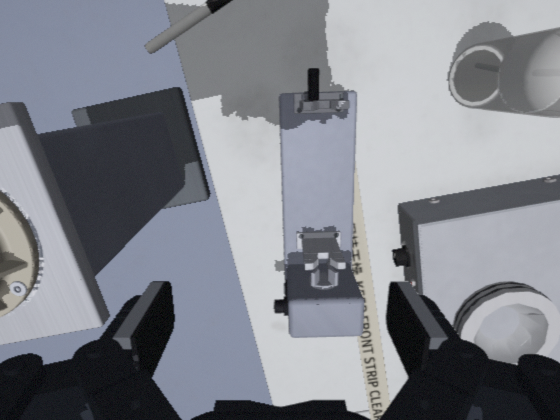

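```bash
python3 - <<'E'
import cv2
im=cv2.imread('pics/wr1.png')
cv2.imwrite('pics/wr1a.png',cv2.resize(im[60:130,265:375],None,fx=7,fy=7,interpolation=cv2.INTER_CUBIC))
cv2.imwrite('pics/wr1b.png',cv2.resize(im[220:345,265:375],None,fx=4.7,fy=4.7,interpolation=cv2.INTER_CUBIC))
E
```

```text
(no output)
```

View pics/wr1a.png

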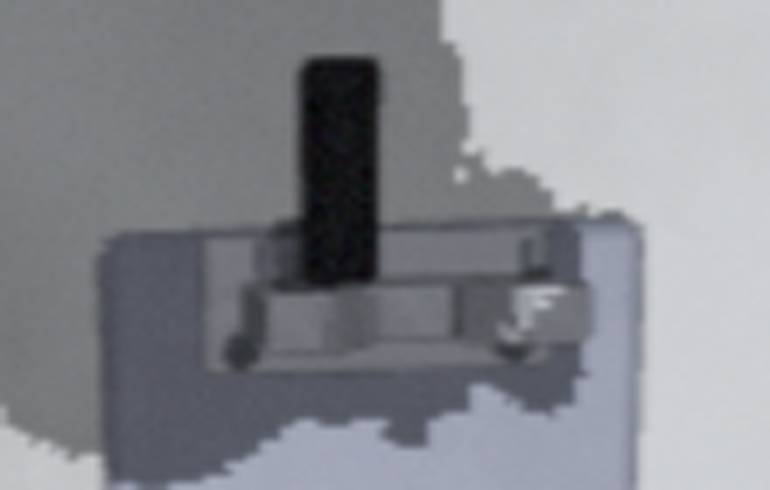

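View pics/wr1b.png

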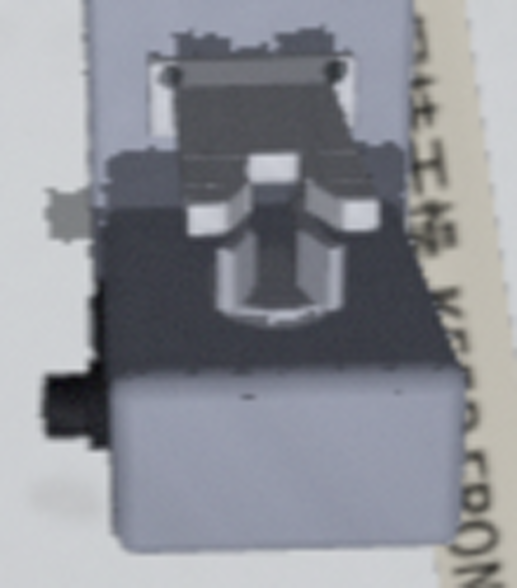

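```bash
cat > view.py <<'E'
from h import *
import cv2,sys,json
def view(name,pts):
    s=robot.sense();im=vision.capture('wrist');cv2.imwrite(f'pics/{name}.png',im[:,:,::-1])
    json.dump({k:np.array(s[k]).tolist() for k in('position','ee_rot')},open(f'pics/{name}.json','w'))
    C=cam('wrist',s);print(name,s['position'])
    for n,z in pts:
        for d in landmark_of('wrist',n)[:2]: print(n,np.round(d["centre"],1),round(d["conf"],2),atz(*C,d["centre"],z).round(4))
E
python3 - <<'E'
from view import *
yr=np.array([.18,.98,0]);yr/=np.linalg.norm(yr); xr=np.array([yr[1],-yr[0],0])
q=q_of(xr,[0,0,-1])
P=[("slot_plain",.07),("slot_drive",.07),("slot_mid",.07),("keeper_lug",.12),("keeper_hinge",.081)]
robot.reach([.475,-.075,.23],q); view('wr2',P)
robot.reach([.505,.085,.23],q); view('wr3',P)
print(robot.sense()['t'])
E
```

```text
wr2 [ 0.47493223 -0.07480504  0.2305423 ]
slot_drive [286.8 198.2] 0.97 [ 0.4791 -0.0776  0.07  ]
slot_mid [278.9  91.9] 0.75 [0.4877 0.0035 0.07  ]
wr3 [0.50488777 0.08550726 0.23010773]
slot_plain [280.2 195.1] 0.7 [0.5044 0.0861 0.07  ]
slot_drive [282.9 364.4] 0.79 [ 0.4772 -0.0768  0.07  ]
slot_mid [279.6 291.8] 0.9 [ 4.881e-01 -1.000e-04  7.000e-02]
keeper_lug [259.7 185.7] 0.91 [0.4948 0.1087 0.12  ]
keeper_hinge [260.3 174.7] 0.76 [0.493  0.1076 0.081 ]
5.9417
```

View pics/wr2.png

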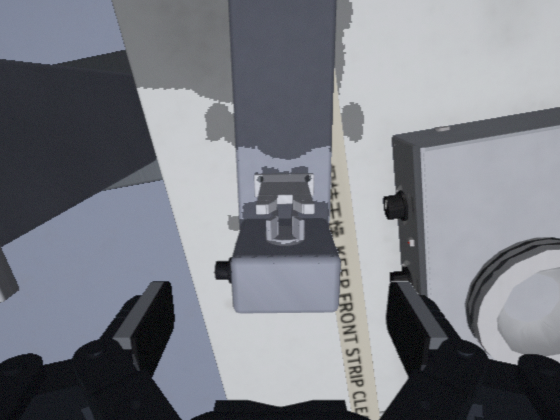

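View pics/wr3.png

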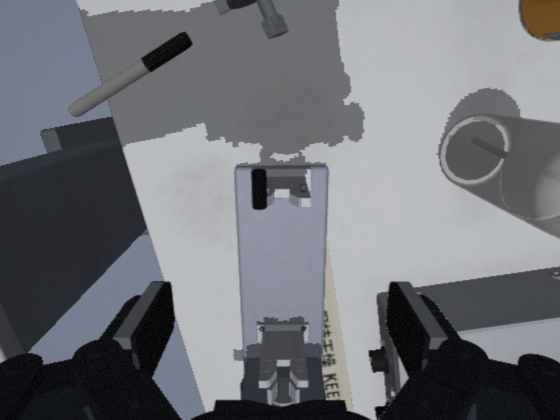

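```bash
python3 - <<'E'
import cv2
a=cv2.imread('pics/wr2.png')[160:320,215:355];b=cv2.imread('pics/wr3.png')[155:225,225:340]
cv2.imwrite('pics/z2.png',cv2.resize(a,None,fx=5,fy=5,interpolation=cv2.INTER_CUBIC)[:600])
cv2.imwrite('pics/z3.png',cv2.resize(b,None,fx=6.5,fy=6.5,interpolation=cv2.INTER_CUBIC))
E
```

```text
(no output)
```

View pics/z2.png

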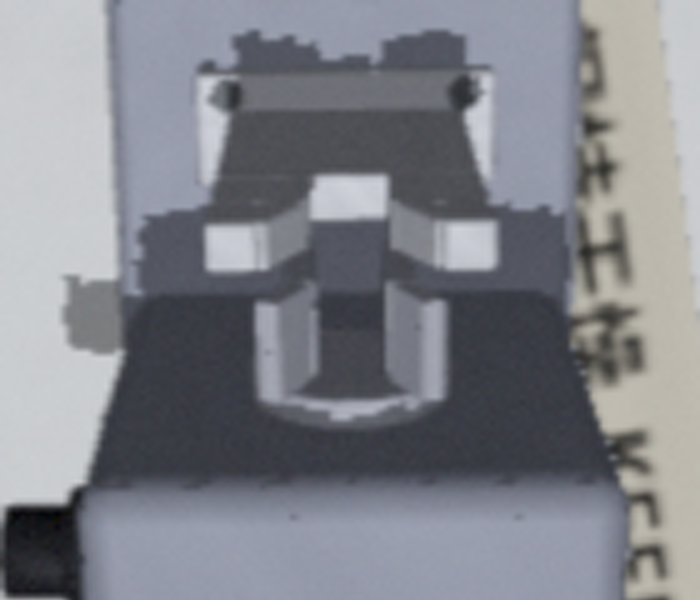

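View pics/z3.png

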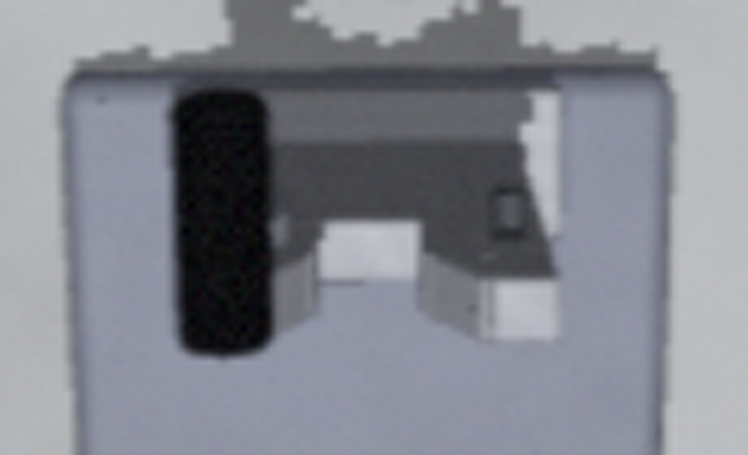

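```bash
python3 - <<'E'
from h import *
import json
from scipy.optimize import least_squares
C={n:cam('wrist',{k:np.array(v) for k,v in json.load(open(f'pics/{n}.json')).items()}) for n in('wr2','wr3')}
O=[('wr2',(215+350/5,160+198/5),(0,-.084,.065)),('wr2',(215+351.5/5,160+247/5),(0,-.084,.092)),
('wr3',(225+369.5/6.5,155+252/6.5),(0,.084,.065)),('wr3',(225+558/6.5,155+310/6.5),(.022,.084,.092))]
def W(p,X): c,s=np.cos(p[2]),np.sin(p[2]);return np.array([p[0]+c*X[0]-s*X[1],p[1]+s*X[0]+c*X[1],X[2]])
for n,px,X in O: print(n,atz(*C[n],px,X[2]).round(4))
f=lambda p:np.concatenate([proj(*C[n],W(p,X))-px for n,px,X in O])
r=least_squares(f,[.49,.004,-.17]);print(r.x,r.fun.round(1))
S=cam('scene');T=cam('top')
# lug
p=r.x
from view import *
px=(225+222/6.5,155+222/6.5)
for th in(1.5,1.6,1.7,1.8,1.9):
    # y of lug abreast unknown: solve
    X0=(-.016+.042*np.cos(th),.1,.081+.042*np.sin(th))
    L=atz(*C['wr3'],px,X0[2]); c,s=np.cos(p[2]),np.sin(p[2]);d=L[:2]-p[:2];print(th,X0, 'rot frame',c*d[0]+s*d[1],-s*d[0]+c*d[1])
for X in [(0,.084,.07),(0,-.084,.07),(0,0,0)]:
    print(W(p,X),proj(*S,W(p,X)),proj(*T,W(p,X)))
E
```

```text
wr2 [ 0.4773 -0.08    0.065 ]
wr2 [ 0.4772 -0.0797  0.092 ]
wr3 [0.5056 0.0856 0.065 ]
wr3 [0.5268 0.0824 0.092 ]
[ 0.49128868  0.00300973 -0.16810312] [-0.1 -0.2  0.1  0.1 -0.4 -0.2  0.3  0.2]
1.5 (np.float64(-0.013029037529956478), 0.1, np.float64(0.12289478943737028)) rot frame -0.014483794175012887 0.10316613980957073
1.6 (np.float64(-0.01722637993665413), 0.1, np.float64(0.12298209132774322)) rot frame -0.014478435918176607 0.10318908103810295
1.7 (np.float64(-0.021411468760412035), 0.1, np.float64(0.12264992203900368)) rot frame -0.014498823201367982 0.10310179344866127
1.8 (np.float64(-0.02554248797710966), 0.1, np.float64(0.1219016004968842)) rot frame -0.01454475232159247 0.10290514918998597
1.9 (np.float64(-0.029578161808267143), 0.1, np.float64(0.1207446036828714)) rot frame -0.014615764370262945 0.10260111306650777
[0.50534293 0.08582566 0.07      ] [333.68328462 212.86788456] [327.17875369 244.13433077]
[ 0.47723443 -0.0798062   0.07      ] [370.42168454 194.08236495] [382.82792541 252.54499958]
[0.49128868 0.00300973 0.        ] [350.9153853  221.76426137] [351.44517092 247.96508621]
```

```bash
python3 - <<'E'
from view import *
yc=np.array([-.29,.957,0]);yc/=np.linalg.norm(yc);xh=np.array([yc[1],-yc[0],0]);a=np.radians(35)
zc=np.cos(a)*np.array([0,0,1])-np.sin(a)*xh; xc=np.cross(yc,zc)
robot.reach(np.array([.487,.302,.09])+.13*zc,q_of(xc,-zc))
view('wc1',[("carrier_axle",.07),("carrier_grip",.086),("journal_plain",.07),("journal_drive",.07),("loading_stand",0)])
print(robot.sense()['t'])
E
```

```text
wc1 [0.41669538 0.28037998 0.19767864]
carrier_axle [272.3 195.5] 0.66 [0.4942 0.3067 0.07  ]
carrier_grip [274.1 207.5] 0.89 [0.4865 0.3003 0.086 ]
journal_plain [275.6  83.8] 0.85 [0.4739 0.3864 0.07  ]
journal_drive [270.2 294.2] 0.96 [0.5163 0.2233 0.07  ]
journal_drive [273.2 199.9] 0.24 [0.496  0.3034 0.07  ]
loading_stand [241.4 183.1] 0.88 [0.5072 0.3045 0.    ]
7.1167
```

View pics/wc1.png

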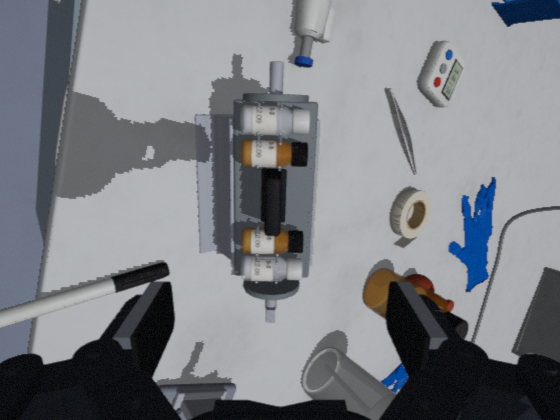

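```bash
python3 - <<'E'
import cv2
im=cv2.imread('pics/wc1.png')
cv2.imwrite('pics/zc1.png',cv2.resize(im[55:195,190:340],None,fx=4.2,fy=4.2,interpolation=cv2.INTER_CUBIC))
cv2.imwrite('pics/zc2.png',cv2.resize(im[190:330,190:340],None,fx=4.2,fy=4.2,interpolation=cv2.INTER_CUBIC))
E
```

```text
(no output)
```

View pics/zc1.png

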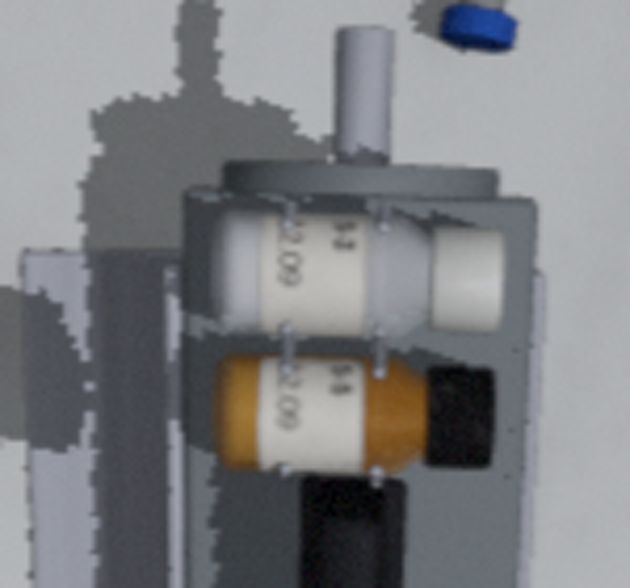

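View pics/zc2.png

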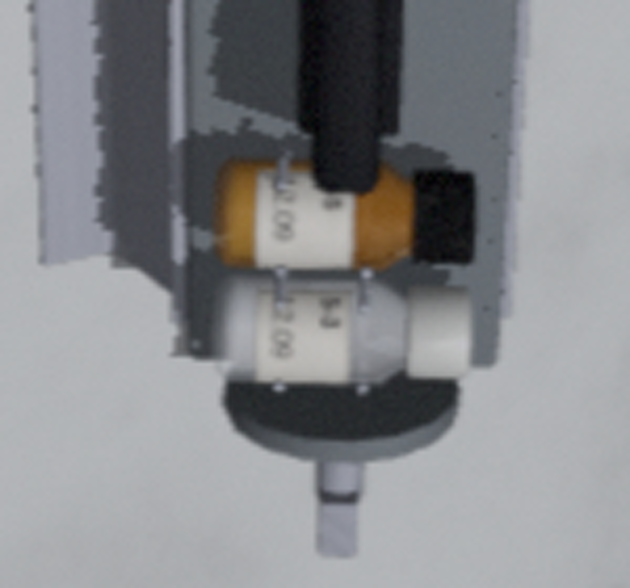

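```bash
cat > fitc.py <<'E'
from h import *
import json
from scipy.optimize import least_squares
C=cam('wrist',{k:np.array(v) for k,v in json.load(open('pics/wc1.json')).items()})
a=lambda u,v:(190+u/4.2,55+v/4.2)
b=lambda u,v:(190+u/4.2,190+v/4.2)
O=[(a(365,30),(0,.099,.0035)),(b(336,555),(0,-.1075,.009)),(b(338,500),(0,-.095,.007)),
(b(346,190),(0,-.022,.029)),(a(185,188),(-.032,.073,-.007)),(a(538,197),(.032,.073,-.007)),(b(190,358),(-.032,-.073,-.007)),(b(495,365),(.032,-.073,-.007))]
def frame(yaw,lean):
    yc=np.array([-np.sin(yaw),np.cos(yaw),0]);xh=np.array([yc[1],-yc[0],0])
    zc=np.cos(lean)*np.array([0,0,1])-np.sin(lean)*xh
    return np.c_[np.cross(yc,zc),yc,zc]
def f(p): M=frame(p[3],p[4]);return np.concatenate([proj(*C,p[:3]+M@np.array(X))-np.array(px) for px,X in O])
if __name__=='__main__':
    r=least_squares(f,[.495,.305,.07,.254,.61],loss='soft_l1');print(r.x.round(4),np.degrees(r.x[3:]),f(r.x).reshape(-1,2).round(1).tolist())
    r2=least_squares(lambda p:f([p[0],p[1],.0683,p[2],.6109]),[.495,.305,.254],loss='soft_l1');print(r2.x.round(4),r2.fun.reshape(-1,2).round(1).tolist())
    S=cam('scene');T=cam('top')
    print(proj(*S,r.x[:3]),proj(*T,r.x[:3]))
E
python3 fitc.py
```

```text
[0.4981 0.3053 0.0667 0.2544 0.6071] [14.57806402 34.78654065] [[0.2, 0.2], [0.1, -0.5], [0.1, -1.6], [-0.1, 0.8], [-0.5, -0.4], [0.5, 0.2], [-0.8, 0.2], [0.4, 0.4]]
[0.4971 0.3053 0.2553] [[0.2, -0.6], [0.3, 0.4], [0.2, -0.8], [-0.1, 1.3], [-0.7, -0.8], [0.9, -0.3], [-0.8, 0.8], [0.8, 1.1]]
[288.29996805 250.15521898] [254.18294419 247.864427  ]
```

```bash
python3 - <<'E'
from fitc import *
import cv2
M=frame(.2548,.6100);A=np.array([.4976,.3053,.0675]);zc=M[:,2]
q=q_of(M[:,0],-zc)
robot.move_l(A+.075*zc,q,v=.2)
print(robot.move_l(A+.018*zc,q,v=.08,force_limit=12))
s=robot.sense();print(s['position']-(A+.018*zc),s['force'],s['opening'])
robot.close(50)
s=robot.sense();print(s['position']-(A+.018*zc),s['force'],s['opening'],s['t'])
robot.move_l(s['position']+[0,0,.02],v=.08)
s=robot.sense();print(s['force'],s['opening'])
robot.move_l(s['position']+[-.02,0,.11],v=.2)
s=robot.sense();print(s['force'],s['torque'],s['opening'],s['t'])
im=vision.capture('wrist');cv2.imwrite('pics/wg1.png',im[:,:,::-1])
cv2.imwrite('pics/sg1.png',vision.capture('scene')[:,:,::-1])
C=cam('wrist',s)
W=R.from_quat(np.array(s['ee_rot'])[[1,2,3,0]]).as_matrix()
M2=np.c_[W[:,0],-W[:,1],-W[:,2]];A2=s['position']+W[:,2]*.018
for X in [(0,.099,.0035),(0,-.1075,.009),(-.032,.073,-.007),(.032,.073,-.007),(-.032,-.073,-.007),(.032,-.073,-.007)]: print(X,proj(*C,A2+M2@np.array(X)).round(1))
E
```

```text
False
[-2.67251659e-05  5.07118916e-05  3.40094398e-04] [-0.54288732  0.94692173  0.10588764] 0.08532594917415559
[7.66210857e-05 6.01763405e-05 2.99518759e-04] [-2.57540641 -0.78429539  4.16693435] 0.011017746623821285 9.1917
[ 0.40996578  0.49684323 -2.78206834] 0.011011832248455478
[-0.20549289 -0.26383121 -2.99076855] [-0.24577014  0.82989901 -0.01756385] 0.011028810503659265 10.3
(0, 0.099, 0.0035) [281.1  34.5]
(0, -0.1075, 0.009) [281.1 482.4]
(-0.032, 0.073, -0.007) [199.8 111. ]
(0.032, 0.073, -0.007) [362.3 110.8]
(-0.032, -0.073, -0.007) [219.1 403.2]
(0.032, -0.073, -0.007) [342.9 403.1]
```

View pics/wg1.png

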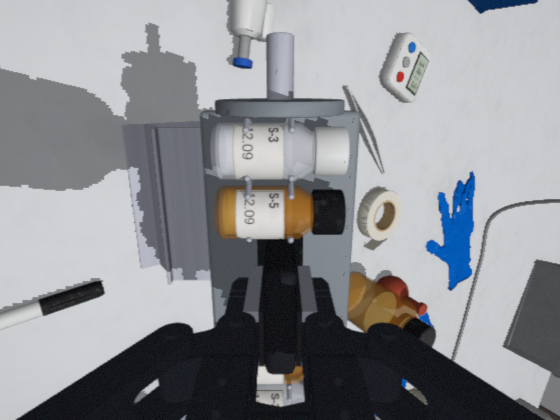

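View pics/sg1.png

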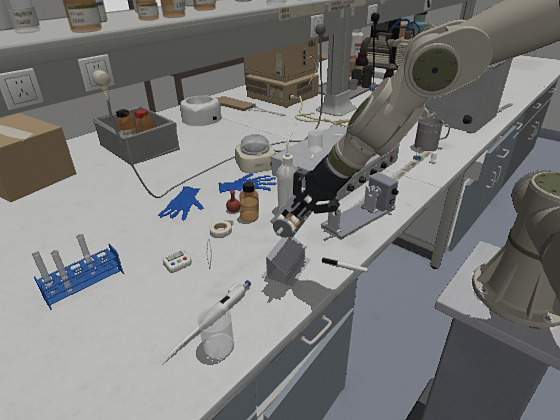

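```bash
python3 - <<'E'
import cv2
im=cv2.imread('pics/wg1.png')
cv2.imwrite('pics/zg1.png',cv2.resize(im[20:160,190:370],None,fx=4.2,fy=4.2,interpolation=cv2.INTER_CUBIC))
cv2.imwrite('pics/zg2.png',cv2.resize(im[230:420,180:380],None,fx=3,fy=3,interpolation=cv2.INTER_CUBIC))
E
```

```text
(no output)
```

View pics/zg1.png

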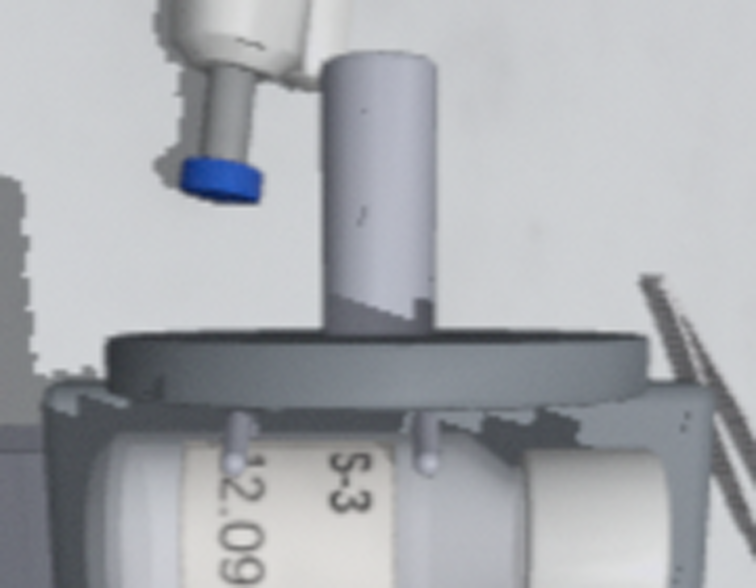

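View pics/zg2.png

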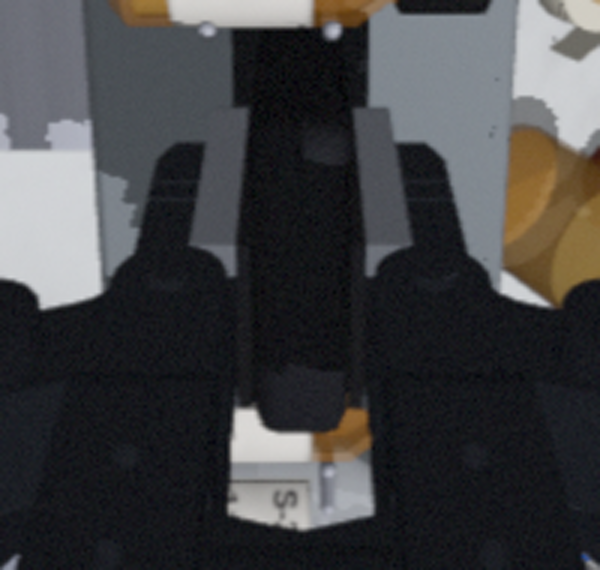

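```bash
python3 - <<'E'
from h import *
import cv2
y=-.1681
xr=np.array([np.cos(y),np.sin(y),0]);yr=np.array([-np.sin(y),np.cos(y),0])
q=q_of(xr,[0,0,-1])
P=np.array([.4913,.0030,0])+.00025*xr-.0005*yr
robot.reach(P+[0,0,.22],q)
robot.sleep(.2)
s=robot.sense();print(s['position'],s['opening'],s['force'],s['torque'],s['t'])
robot.move_l(P+[0,0,.15],q,v=.12)
for c in('scene','top','wrist'): cv2.imwrite(f'pics/{c}h.png',vision.capture(c)[:,:,::-1])
S=cam('scene')
for k in (-.084,.084,.099,-.1075): print(k,proj(*S,P+k*yr+[0,0,.132]).round(1))
print(robot.sense()['t'])
im=cv2.imread('pics/sceneh.png')[120:260,290:420];cv2.imwrite('pics/zsh.png',cv2.resize(im,None,fx=4.2,fy=4.2,interpolation=cv2.INTER_CUBIC))
E
```

```text
[0.4911196  0.00373068 0.21992896] 0.01101674150607573 [-0.30980665  0.86439725 -4.36860556] [0.03303726 0.03324781 0.0387496 ] 11.75
-0.084 [372.6 176.9]
0.084 [334.9 194.9]
0.099 [331.3 196.6]
-0.1075 [377.4 174.6]
12.6333
```

View pics/zsh.png

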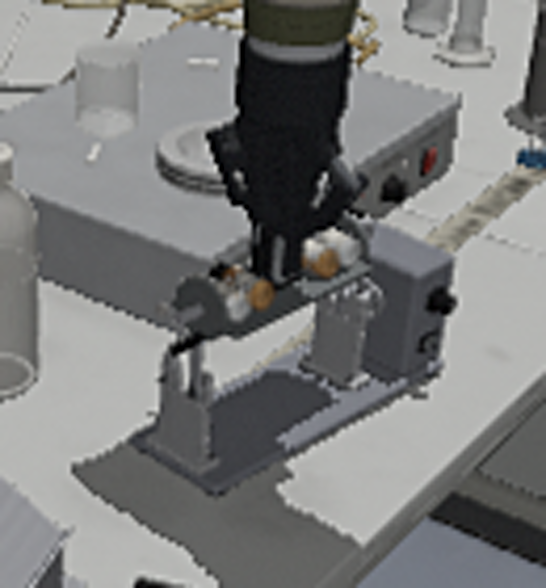

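View pics/wristh.png

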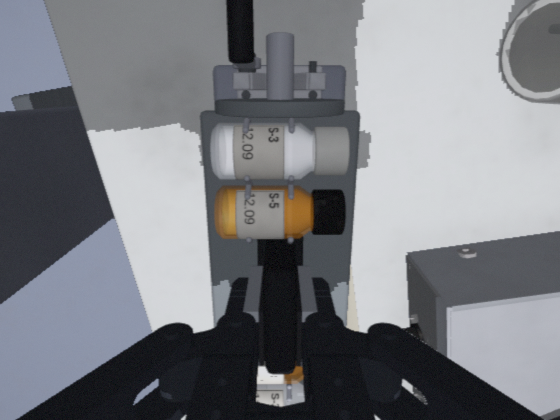

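```bash
python3 - <<'E'
from h import *
import cv2
y=-.1681
xr=np.array([np.cos(y),np.sin(y),0]);yr=np.array([-np.sin(y),np.cos(y),0])
q=q_of(xr,[0,0,-1])
P=np.array([.4913,.0030,0])+.00025*xr-.0005*yr
def st(t): s=robot.sense();d=s['position']-P;print(t,d@xr,d@yr,d[2],s['force'].round(2),s['torque'].round(3),s['opening'],s['t'])
st(0);print(robot.move_l(P+[0,0,.112],q,v=.08,force_limit=8));st(1)
if abs(robot.sense()['position'][2]-.112)<.003:
    print(robot.move_l(P+[0,0,.084],q,v=.03,force_limit=8));st(2)
for c in('scene','wrist'): cv2.imwrite(f'pics/{c}l.png',vision.capture(c)[:,:,::-1])
im=cv2.imread('pics/scenel.png')[120:260,290:420];cv2.imwrite('pics/zsl.png',cv2.resize(im,None,fx=4.2,fy=4.2,interpolation=cv2.INTER_CUBIC))
E
```

```text
0 0.0007881095756935436 4.4579855347765416e-05 0.1510211544326504 [-0.32 -1.47 -2.75] [ 0.024 -0.026 -0.049] 0.011239200204869413 12.6333
False
1 9.07761095133281e-05 -2.500121128224411e-05 0.11207980232144865 [-0.46 -0.09 -2.51] [0.025 0.022 0.02 ] 0.011330234674510723 13.2583
True
2 -0.00029225451464622926 -7.693756456262046e-06 0.08728650270676962 [-1.24  0.68  5.61] [0.002 0.142 0.007] 0.011599074144821461 14.0333
```

View pics/zsl.png

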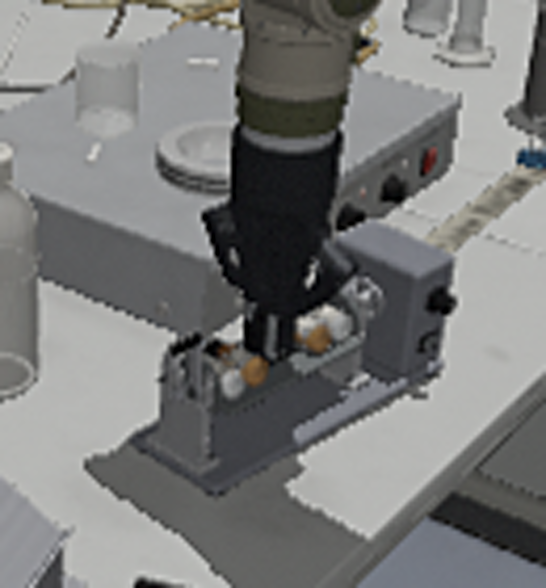

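View pics/wristl.png

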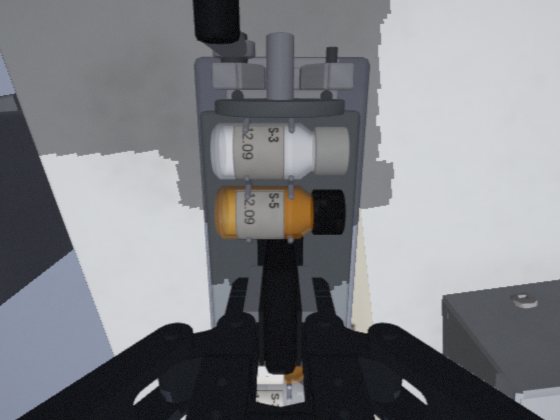

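```bash
python3 - <<'E'
from h import *
import cv2
def st(t): s=robot.sense();print(t,s['position'],s['force'].round(2),s['torque'].round(3),s['opening'],s['t'])
s=robot.sense();print(robot.move_l(s['position']-[0,0,.004],v=.02,force_limit=8));st(2)
im=cv2.imread('pics/wristl.png')[20:120,190:370];cv2.imwrite('pics/zwl.png',cv2.resize(im,None,fx=4.2,fy=4.2,interpolation=cv2.INTER_CUBIC))
E
```

```text
True
2 [0.49121564 0.00251402 0.08720162] [-1.97 -0.12  8.23] [ 0.073  0.472 -0.021] 0.011345349345591772 14.3417
```

View pics/zwl.png

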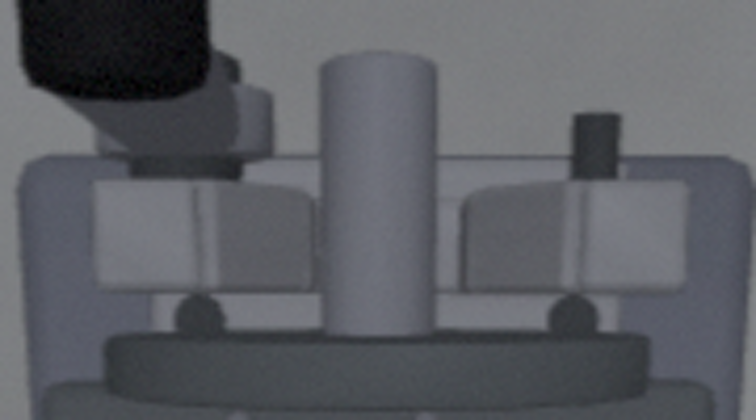

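```bash
python3 - <<'E'
from view import *
robot.open_jaws()
s=robot.sense();print(s['force'],s['opening'],s['t'])
robot.move_l(s['position']+[0,0,.05],v=.1)
robot.move_l(s['position']+[0,0,.14],v=.25)
view('wr5',[("journal_plain",.07),("journal_drive",.07),("carrier_axle",.07),("keeper_lug",.122)])
cv2.imwrite('pics/sc5.png',vision.capture('scene')[:,:,::-1])
print(robot.sense()['t'])
im=cv2.imread('pics/sc5.png')[150:260,300:410];cv2.imwrite('pics/z5.png',cv2.resize(im,None,fx=5,fy=5,interpolation=cv2.INTER_CUBIC))
E
```

```text
[-0.99508164 -0.49789761  0.31191291] 0.08554525616253128 15.05
wr5 [0.49033721 0.00264629 0.22577124]
journal_plain [284.2  88.3] 0.83 [0.5057 0.0829 0.07  ]
journal_plain [497.6  80.5] 0.58 [0.6569 0.0625 0.07  ]
journal_drive [284.  290.8] 0.97 [ 0.4783 -0.0802  0.07  ]
carrier_axle [281.8 198.2] 0.63 [0.4903 0.0019 0.07  ]
keeper_lug [259.9  39.1] 0.78 [0.4961 0.1111 0.122 ]
keeper_lug [282.  197.5] 0.73 [0.4929 0.0172 0.122 ]
16.5083
```

View pics/z5.png

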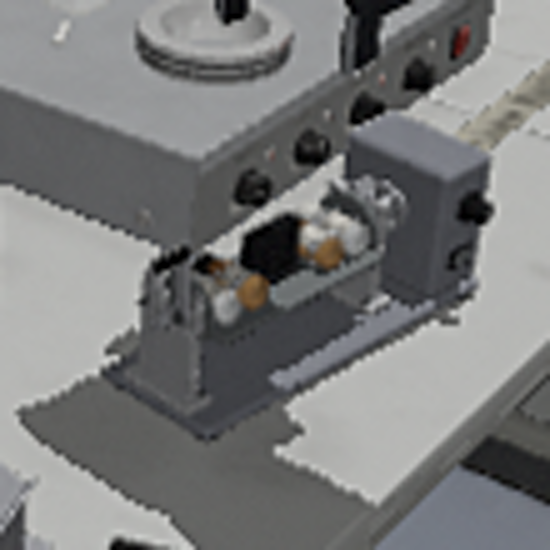

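View pics/wr5.png

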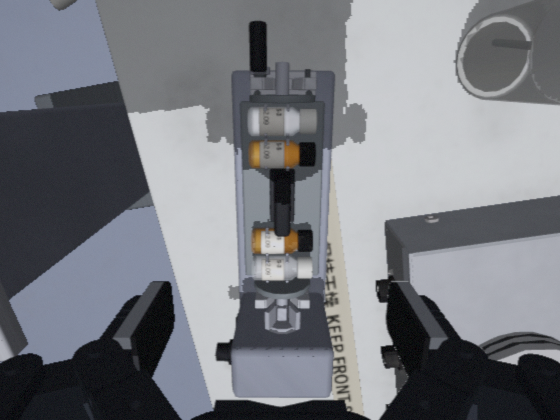

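```bash
cat > k.py <<'E'
from view import *
y=-.1681
xr=np.array([np.cos(y),np.sin(y),0]);yr=np.array([-np.sin(y),np.cos(y),0])
q=q_of(xr,[0,0,-1]);Mid=np.array([.4913,.0030,0])
P=lambda x,y,z:Mid+x*xr+y*yr+[0,0,z]
def st(t): s=robot.sense();d=s['position']-Mid;print(t,(d@xr).round(4),(d@yr).round(4),d[2].round(4),s['force'].round(2),s['opening'].__round__(4),s['t'])
E
python3 - <<'E'
from k import *
robot.close(20)
robot.reach(P(-.048,.108,.20),q);st(0)
print(robot.move_l(P(-.048,.108,.117),q,v=.12,force_limit=8));st(1)
print(robot.move_l(P(-.004,.108,.117),q,v=.05,force_limit=10));st(2)
cv2.imwrite('pics/sc6.png',vision.capture('scene')[:,:,::-1])
view('wr6',[])
im=cv2.imread('pics/sc6.png')[150:260,300:410];cv2.imwrite('pics/z6.png',cv2.resize(im,None,fx=5,fy=5,interpolation=cv2.INTER_CUBIC))
E
```

```text
0 -0.0484 0.1087 0.2 [ 0.89 -0.51  0.41] 0.0003 17.825
False
1 -0.0472 0.1077 0.1176 [-1.07  0.19  0.57] 0.0004 18.6667
False
2 -0.004 0.108 0.1171 [-1.28 -0.49 -0.37] 0.0005 19.7
wr6 [0.5055019  0.11015514 0.11716038]
```

View pics/z6.png

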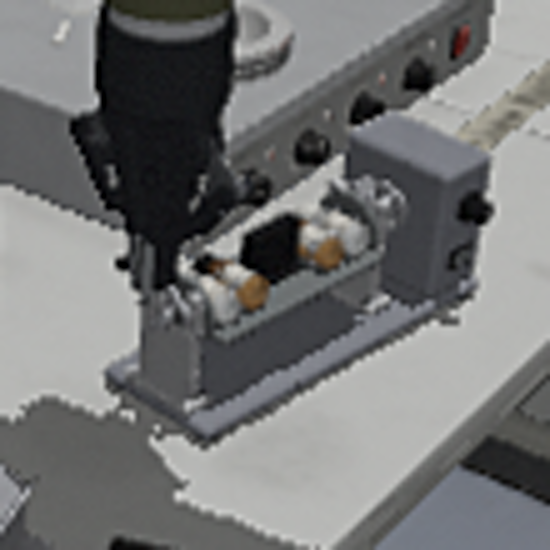

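View pics/wr6.png

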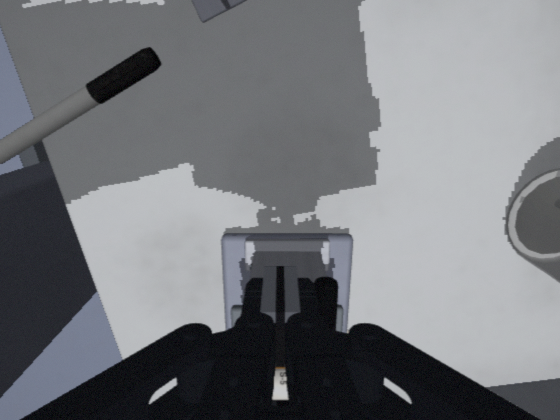

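```bash
python3 - <<'E'
from k import *
robot.move_l(P(-.012,.108,.117),q,v=.08)
robot.move_l(P(-.012,.108,.155),q,v=.12)
robot.move_l(P(.023,.108,.155),q,v=.12);st(0)
print(robot.move_l(P(.026,.108,.099),q,v=.05,force_limit=10));st(1)
robot.move_l(P(.026,.108,.16),q,v=.12)
robot.move_l(P(.0,.10,.24),q,v=.2);st(2)
view('wr7',[("keeper_lug",.081),("journal_plain",.07),("journal_drive",.07)])
cv2.imwrite('pics/sc7.png',vision.capture('scene')[:,:,::-1])
im=cv2.imread('pics/sc7.png')[150:260,300:410];cv2.imwrite('pics/z7.png',cv2.resize(im,None,fx=5,fy=5,interpolation=cv2.INTER_CUBIC))
C=cam('wrist',robot.sense());print(proj(*C,P(.026,.103,.081)))
E
```

```text
0 0.0223 0.1078 0.1539 [0.34 0.39 0.74] 0.0 20.9583
True
1 0.0275 0.1081 0.1272 [ 2.73 -0.81  1.42] -0.0003 21.6167
2 -0.0002 0.1 0.239 [-0.1   0.7  -0.83] -0.0 22.6083
wr7 [0.50783498 0.10159625 0.2389629 ]
keeper_lug [304.2 197.1] 0.67 [0.5258 0.0981 0.081 ]
journal_plain [280.  212.1] 0.73 [0.5041 0.0853 0.07  ]
journal_plain [471.2 184.1] 0.47 [0.6622 0.0829 0.07  ]
journal_drive [279.9 375.7] 0.73 [ 0.4756 -0.0812  0.07  ]
[315.02695857 192.876523  ]
```

View pics/z7.png

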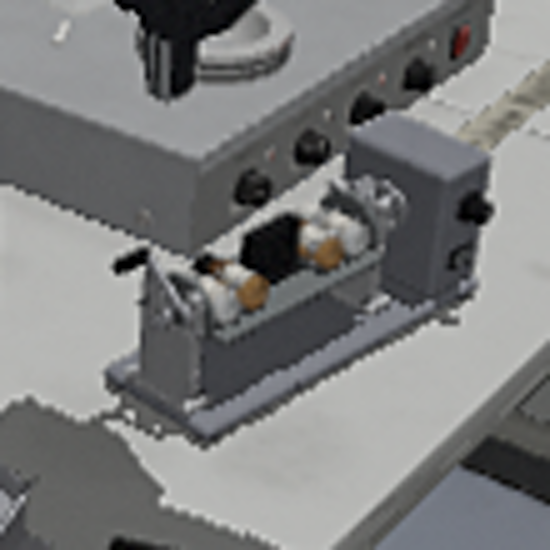

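View pics/wr7.png

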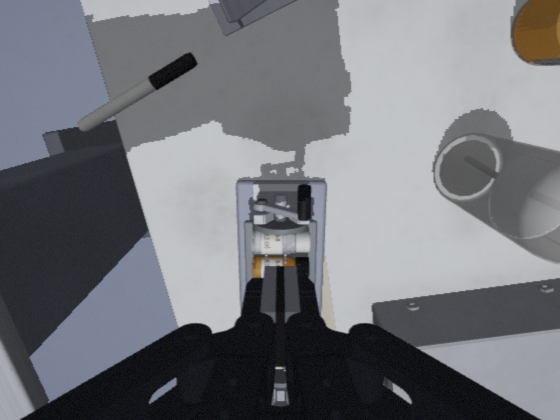

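```bash
python3 - <<'E'
from k import *
robot.move_l(P(.008,.108,.155),q,v=.15)
robot.move_l(P(.008,.108,.134),q,v=.08,force_limit=15);st(0)
print(robot.move_l(P(.022,.108,.112),q,v=.05,force_limit=20));st(1)
print(robot.move_l(P(.024,.108,.1005),q,v=.04,force_limit=20));st(2)
robot.move_l(P(.02,.108,.16),q,v=.15)
robot.move_l(P(.0,.10,.24),q,v=.2);st(3)
view('wr8',[("keeper_lug",.081)])
cv2.imwrite('pics/sc8.png',vision.capture('scene')[:,:,::-1])
im=cv2.imread('pics/sc8.png')[150:260,300:410];cv2.imwrite('pics/z8.png',cv2.resize(im,None,fx=5,fy=5,interpolation=cv2.INTER_CUBIC))
im=cv2.imread('pics/wr8.png')[160:260,220:340];cv2.imwrite('pics/zw8.png',cv2.resize(im,None,fx=5,fy=5,interpolation=cv2.INTER_CUBIC))
C=cam('wrist',robot.sense());print(proj(*C,P(.026,.103,.081)))
E
```

```text
0 0.008 0.108 0.1343 [ 0.21 -0.33  0.58] 0.0 23.9917
False
1 0.0212 0.1078 0.1114 [-0.82  0.34 -0.  ] -0.0002 24.6667
True
2 0.024 0.1081 0.1023 [-4.13  0.67 12.51] 0.0001 25.0083
3 -0.0002 0.0999 0.2387 [-0.05  0.02 -0.3 ] -0.0002 26.1167
wr8 [0.50779631 0.10155377 0.23870712]
keeper_lug [314.3 186.4] 0.79 [0.5349 0.1054 0.081 ]
[315.57384794 192.96006984]
```

View pics/z8.png

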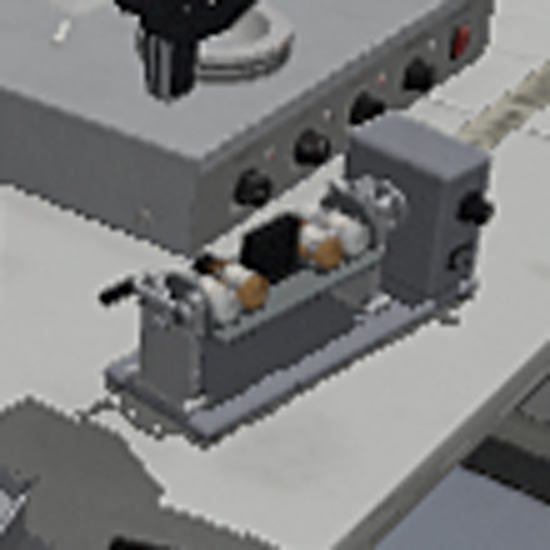

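View pics/zw8.png

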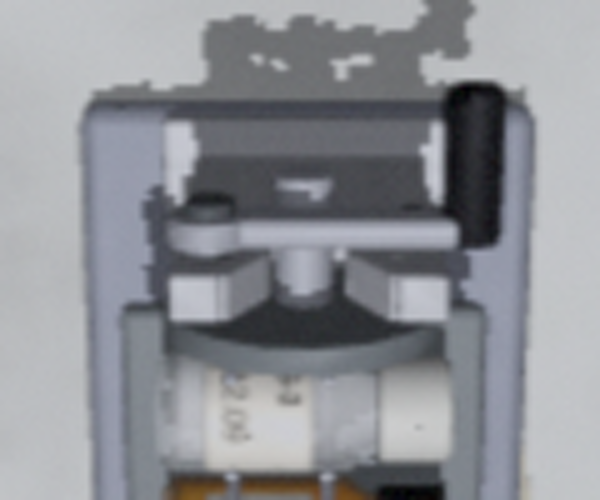

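```bash
python3 - <<'E'
from k import *
robot.move_l(P(.02,.108,.125),q,v=.2)
print(robot.move_l(P(.022,.108,.098),q,v=.03,force_limit=22));st(2)
robot.move_l(P(.02,.108,.16),q,v=.15)
robot.move_l(P(-.03,.05,.26),q,v=.2);st(3)
view('wr9',[("keeper_lug",.081),("journal_plain",.07),("journal_drive",.07)])
T={}
for c in('scene','top'):
    cv2.imwrite(f'pics/{c}9.png',vision.capture(c)[:,:,::-1]);C=cam(c)
    for n in("keeper_lug","carrier_axle","amber_bottle","beaker","wash_bottle"):print(c,n,[np.round(d['centre']) for d in landmark_of(c,n)[:1]])
    print(proj(*C,P(.026,.103,.081)),proj(*C,P(0,0,.07)))
E
```

```text
True
2 0.0216 0.108 0.1023 [-3.04 -0.71 11.39] 0.0003 27.7667
3 -0.0301 0.0501 0.259 [-0.2   0.13  0.14] 0.0002 29.0917
wr9 [0.46998005 0.05739197 0.25900835]
keeper_lug [352.1 119.6] 0.62 [0.5355 0.1052 0.081 ]
journal_drive [311.4 317.2] 0.74 [ 0.4772 -0.0782  0.07  ]
scene keeper_lug [array([336., 210.])]
scene carrier_axle [array([352., 202.])]
scene amber_bottle [array([246., 218.])]
scene beaker [array([222., 343.])]
scene wash_bottle [array([289., 205.])]
[323.13385732 208.45939945] [352.71256086 203.13436711]
top keeper_lug [array([323., 234.])]
top carrier_axle [array([355., 247.])]
top amber_bottle [array([291., 168.])]
top beaker [array([165., 263.])]
top wash_bottle [array([332., 183.])]
[322.46158615 234.55175821] [354.96986774 248.33028174]
```

View pics/wr9.png

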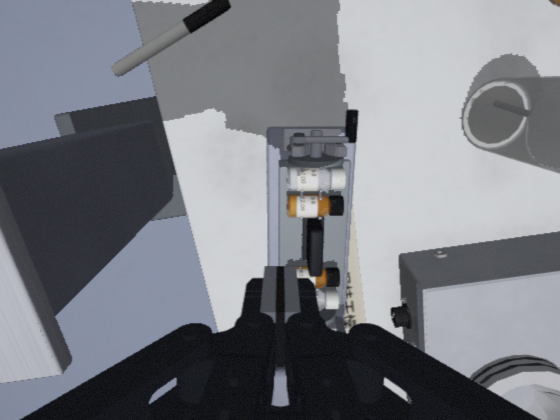

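View pics/scene9.png

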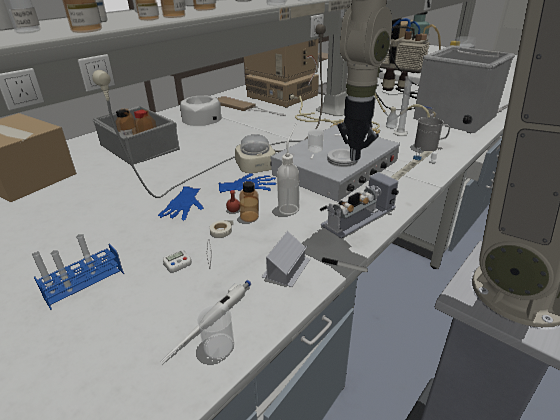

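```bash
python3 - <<'E'
from h import *
order.job_done();print(robot.sense()['t'])
E
```

```text
the job is handed in; nothing more can be done
the job is handed in; nothing more can be done
```

I lifted the carrier off the stand by its rib and lowered it into both slots with the drive end at the motor and the rib up. I let go only once it was seated, then closed the keeper and handed the job in. The last clock reading, at 29 s, was just before handing in.

**Seating:** the downward move stopped on contact with the tool at 87.3 mm (I expected 88 mm). A second press, stopped at about 8 N, did not move it further. After release, the network put both journals within about 3 mm of their seats in x and y; that look assumed the seat height, so the height check is the contact stop.

**Keeper:** my first downward push stopped early because the fingertips caught the far side of the lug, so I repeated it from farther forward. Two separate presses then stopped hard at the same height, with the lug top at about 85 mm against 86 mm expected when closed. In the pictures the bar looks level and the lug lies within about 1 px of where a closed keeper should put it.

**Disagreements:**
- In the last scene picture the network placed the lug 13 px off, at column 336 instead of 323. The picture itself, the wrist view and the top view agree with closed.
- In the last wrist view the network did not report the plain journal.

**Bottles and beaker:** they were still where they started, within detection noise (at most about 5 px). The gripper was clear of everything.

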